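# Fit the lock nut on the tank's lid stub

### The arm

A 6-joint arm with a two-finger parallel gripper is mounted at the origin on the work surface. World frame = base frame: x ahead of the robot, y to its left, z up, the work surface at z = 0. Lengths are in m, angles in rad, forces in N, time in s.
With the tool pointing down it reaches from about 0.325 to 0.875 m from the base axis. Payload 4.4 kg.
Tool frame: the origin (TCP) lies at the very end of the fingers, on their centre line; the grasp point (between the pads) lies bot.grasp_offset behind it (bot.grasp_offset is the distance from the TCP to the grasp point, in m); z points along the fingers, y is the line along which they close (so a half turn about z gives the same grasp; the last joint's range is limited). The gripper opens to 85 mm and grips with 20 to 120 N. Pads are 22 mm wide; open, the fingers measure 114 mm over their backs; the gripper's body (76 mm by 85 mm) begins 54 mm behind the grasp point. The pads swing forward as they close: fully open they stand 13 mm farther back than shut.
Start: joints at [-0.15, 0.207, 1.542, -0, 1.393, -0.15], TCP at [0.575, -0, 0.231] pointing down, gripper open.
Joint ranges: [-2.73, 2.73], [-0.86, 2.22], [0.23, 2.46], [-1.11, 4.25], [0.08, 2.63], [-2.82, 2.82]. Speed limits (rad/s): [2.79, 2.79, 3.14, 3.14, 3.14, 3.14].

### API

Orientations are given as [roll, pitch, yaw] about the fixed x, y, z axes, in that order (R = Rz(yaw) Ry(pitch) Rx(roll)).
In Python, from workcell import bot, snapshot, finish_job, observe gives the robot as it stands (bot), with the cameras as plain functions, the job as plain functions and the readings as plain functions.
- The arm moves only by the shell command python3 drive.py [FORCE], which reads ROWS from standard input. ROWS is a JSON object with one list for each field, all of the same length, 1 to 10, a row being the entries at one place: jaw (the opening from 0.0 (shut) to 1.0 (fully open)), x, y, z (the shift in m), yaw (a turn about the tool's z in rad); each row shifts and turns the commanded pose from where the row before left it, along the tool's axes as they then stand; what a row does not reach is not made up. A row lasts 1/10 s, in which the tool goes at most 0.05 m and 0.15 rad, less where a joint would pass 70% of its speed; a pose out of reach is approached as far as the arm can. The fingers move at their own pace and stop on an object; FORCE is the grip in N (left out, the last holds). Time passes only in rows, so rows that do not move let the fingers close. It prints the time, the measured TCP pose, the force, the opening and the grip force at its end. Input that does not fit is refused with a message, and nothing moves.
- observe(): the state, without advancing time (a new reading comes with each control period).
- snapshot(name): name is "scene" or "side" or "wrist"; returns a dict with "frame" (384x512x3 uint8, red, green, blue), "camera_matrix" (3x3 intrinsics, pixels), "k1" (the pictures are not rectified: a ray, as slopes to the right and down, at radius r is drawn at 1 + k1 r^2 times it, then the intrinsics apply), "origin" and "orientation" of the camera in the world; the wrist camera has in their place "mount" (4x4, takes a point from camera to tool coordinates, whose origin is the TCP and whose axes are the flange's). Camera axes: x right, y down, z forward; pixel columns grow to the right and rows downward; lengths in m; the calibration is good to about 2 mm. A picture is of the moment at which its call begins: read the wrist's pose just before it. There is no depth.
- finish_job(): hands the job in; it is judged then, once.
The state is a dict: "time": time; "q": joint angles; "qvel": joint speeds; "effort": joint torques, N m; "tcp_pos": TCP position; "tool_rot": TCP orientation; "wrist_force": force on the tool from outside, world axes, zero at the start; "moment": the same for the moment, N m; "width": opening from 0.0 (shut) to 1.0 (fully open); "finger_force": force on a finger pad.
Only numpy, scipy, OpenCV 4.12 (cv2) and the standard library are available. Lean on these libraries where they do the work, as an engineer would, in place of code of your own. Each camera call takes 0.05 s, during which the arm holds its last target. There are 200 camera calls.

### The job

The big orange lock nut is standing on edge: tip it over onto its flat face on the bench, then set it level over the threaded white stub on the tank lid. Turn it backward (anticlockwise seen from above) until it drops into the thread start, then forward (clockwise) until it sits flush on the lid, and let go. Leave the bottle, jar and wrench where they are.

Things in the scene. Friction and masses are not known exactly. Their poses are not given: they have to be found in the camera images.
- nut: Loose orange hex nut, about 90 g, 60 mm across flats, 69 across corners, 34 thick, both faces alike. Origin at its centre; own x axis along the hole; flats face its own +z and every 60 degrees about x. Starts standing on a flat, hole level, centre 30 mm up; a push along the hole near its top tips it. Hole 45 mm wide; 3 inward lugs, 5 mm thick, at mid-thickness reach to 17 mm radius.
- seat (a point): Stub axis at the tank lid's top face, 80 mm above the bench; z up. The nut is home when its lower face lies on the lid: its centre 17 mm above this point. The white upright stub has a right-handed thread, 41 mm over the thread, three starts 120 degrees apart, at an angle that differs each time and is not given. It stands firm up to 0.7 N m; forced harder it slips round in the lid.
- land (a point): Stub axis at the flat top (land) of the thread, 34.5 mm above the lid. A nut on it has its centre 2.5 mm above this point. At the clockwise end of each land a 5.5 mm high, 8 mm wide raised stop blocks turning forward (a nut resting on a stop sits 5.5 mm higher). Turning backward, up to about 100 degrees, brings the lugs to the gaps between the lands.
- gap (a point): Stub axis 28 mm above the lid: about where the nut's centre lies once it has dropped (9 mm) through the gaps into the thread start. The gaps leave about 25 degrees of turning play. From here turn forward about 105 to 135 degrees to reach the lid; the thread descends 33 mm per turn (5.25 mm per rad) with about 2 mm of up-and-down play.
- nose (a point): Top centre of the stub, 52.5 mm above the lid: a plain round nose, 30 mm in diameter, its top 11 mm bevelled to 20 mm at the tip, rising 18 mm above the thread's land. The nut passes over it with 2 mm to spare all round.
- tank: White square tank, 180 mm wide, 80 mm tall, fixed to the bench, grey lid flush with its top; origin at the centre of its underside, z up.
- bottle: White bottle with a red cap, 68 mm diameter, 140 mm tall, loose; origin at the centre of its underside. Leave alone.
- jar: White jar with a black cap, 64 mm diameter, 90 mm tall, loose; origin at the centre of its underside. Leave alone.
- wrench: Steel wrench, 190 mm long, lying on the bench along its own x axis, loose. Leave alone.

How it is judged:
By the outcome, as a careful person would: the job done as asked, in the order asked, and still so for the second after the job is handed in, with the robot touching nothing.
It also fails if it takes over 72 s, if anything falls off the work surface, if the arm or the gripper's body presses on something with over 40 N, if the wrist force passes 120 N, or if a joint passes its speed limit or range.

## Working session

There is one attempt and no reset: what is moved stays moved. The work goes in short steps, Python scripts to look and compute and a shell command to move; the robot and the scene stay as the last step left them, time stands still between calls to the robot, and variables do not carry over. Pictures are saved under pics/ and viewed, at most 10 in all, crops included, and the job is handed in when it is done.

```bash
ls; mkdir -p pics; python3 - <<'E'
from workcell import bot, snapshot, finish_job, observe
import cv2
print(bot.grasp_offset); o=observe(); print(o)
for n in("scene","side"):
    s=snapshot(n); cv2.imwrite(f"pics/{n}0.png",s["frame"][:,:,::-1]); print(n,s["camera_matrix"],s["k1"],s["origin"],s["orientation"])
E
```

```text
drive.py
pics
workcell.py
0.0187
{'time': 0.0, 'q': array([-1.50464103e-01,  2.07452892e-01,  1.54302118e+00, -1.99754411e-05,
        1.39350436e+00, -1.50501896e-01]), 'qvel': array([ 0.0007878 , -0.00115288,  0.00014523,  0.00160422, -0.00276087,
       -0.00022351]), 'effort': array([ 4.44781954e-04, -3.83034396e+01, -2.91594708e+01, -2.26178481e-04,
        1.06274080e-02,  5.83859855e-05]), 'tcp_pos': array([5.74207908e-01, 1.23130230e-04, 2.30075226e-01]), 'tool_rot': array([-3.13923090e+00, -3.38277625e-04,  1.57083727e+00]), 'wrist_force': array([-0.8733786 , -1.14089325, -0.29115694]), 'moment': array([ 0.03102328, -0.02279854,  0.00707482]), 'finger_force': 0.0, 'width': 0.9999829146427057}
scene [[369.72691401   0.         252.07263167]
 [  0.         369.72691401 199.57962065]
 [  0.           0.           1.        ]] 0.010539591656939618 [ 1.13112762 -0.20280068  0.61772346] [-2.28440309  0.01918194  1.24509092]
side [[440.19236121   0.         253.54748922]
 [  0.         440.19236121 196.52391975]
 [  0.           0.           1.        ]] -0.15049929760356576 [ 0.1175062  -0.50849559  0.67026091] [-2.26925359  0.00428427 -0.77189123]
```

View pics/scene0.png

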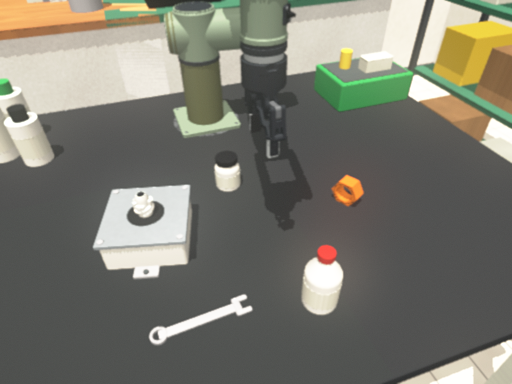

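View pics/side0.png

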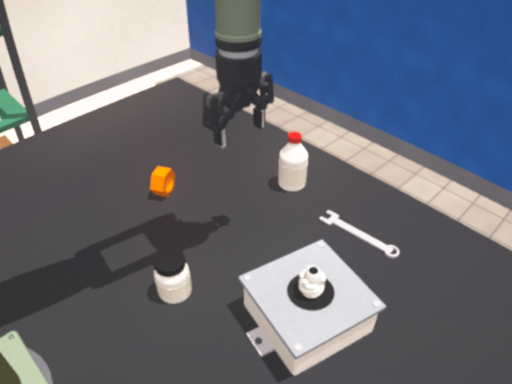

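Scene: nut at about (348,190), stub at (144,205), jar (228,172), bottle (322,280), wrench (200,318). Side: nut (163,181), stub (312,285), jar (173,278), bottle (293,163).

```bash
cat > h.py <<'E'
from workcell import bot, snapshot, finish_job, observe
import cv2, numpy as np
from scipy.spatial.transform import Rotation as R
def cam(name):
    o=observe(); s=snapshot(name)
    if name=="wrist":
        T=np.eye(4); T[:3,:3]=R.from_euler("xyz",o["tool_rot"]).as_matrix(); T[:3,3]=o["tcp_pos"]
        T=T@np.array(s["mount"]); s["C"],s["R"]=T[:3,3],T[:3,:3]
    else: s["C"],s["R"]=np.array(s["origin"]),R.from_euler("xyz",s["orientation"]).as_matrix()
    return s
def rays(s,uv):
    K=np.array(s["camera_matrix"])
    p=cv2.undistortPoints(np.float64(uv).reshape(-1,1,2),K,np.array([s["k1"],0,0,0.])).reshape(-1,2)
    return np.c_[p,np.ones(len(p))]@s["R"].T
def onz(s,uv,z):
    d=rays(s,uv); return s["C"]+d*((z-s["C"][2])/d[:,2])[:,None]
def tri(s1,u1,s2,u2):
    A=np.zeros((3,3));b=np.zeros(3)
    for s,u in((s1,u1),(s2,u2)):
        d=rays(s,[u])[0]; d/=np.linalg.norm(d); P=np.eye(3)-np.outer(d,d); A+=P; b+=P@s["C"]
    return np.linalg.solve(A,b)
def proj(s,X):
    p=(np.atleast_2d(X)-s["C"])@s["R"]; p=p[:,:2]/p[:,2:]; r=(p**2).sum(1)[:,None]
    p=p*(1+s["k1"]*r); K=np.array(s["camera_matrix"]); return p*[K[0,0],K[1,1]]+K[:2,2]
def orange(s,box=None):
    hsv=cv2.cvtColor(s["frame"],cv2.COLOR_RGB2HSV); m=cv2.inRange(hsv,(5,170,90),(20,255,255))
    if box: 
        k=np.zeros_like(m); k[box[1]:box[3],box[0]:box[2]]=1; m*=k
    return m
E
python3 - <<'E'
from h import *
a,b=cam("scene"),cam("side")
ims=[]
for s,box,st in((a,(320,165,380,215),(144,205)),(b,(140,155,190,205),(312,285))):
    m=orange(s,box); c=max(cv2.findContours(m,0,2)[0],key=cv2.contourArea)
    M=cv2.moments(c); s["n"]=(M["m10"]/M["m00"],M["m01"]/M["m00"]); print(s["n"],cv2.boundingRect(c))
    f=s["frame"][:,:,::-1]
    for (x,y) in (s["n"],st):
        x,y=int(x)-30,int(y)-30
        ims.append(cv2.resize(f[y:y+60,x:x+60],(300,300),interpolation=2)); print(x,y)
print("nut",tri(a,a["n"],b,b["n"]))
print("stub",tri(a,(144,205),b,(312,285)), onz(a,[[146,214]],.08),onz(b,[[312,290]],.08))
cv2.imwrite("pics/crop.png",np.vstack([np.hstack(ims[:2]),np.hstack(ims[2:])]))
E
```

```text
(347.56981786643536, 190.0318010985834) (332, 175, 31, 31)
317 160
114 175
(161.97490404487746, 180.80277531739) (150, 166, 25, 31)
131 150
282 255
nut [0.53255852 0.2362145  0.03045656]
stub [ 0.50079448 -0.24487416  0.09933466] [[ 0.5065382  -0.24259809  0.08      ]] [[ 0.50593873 -0.2462623   0.08      ]]
```

View pics/crop.png

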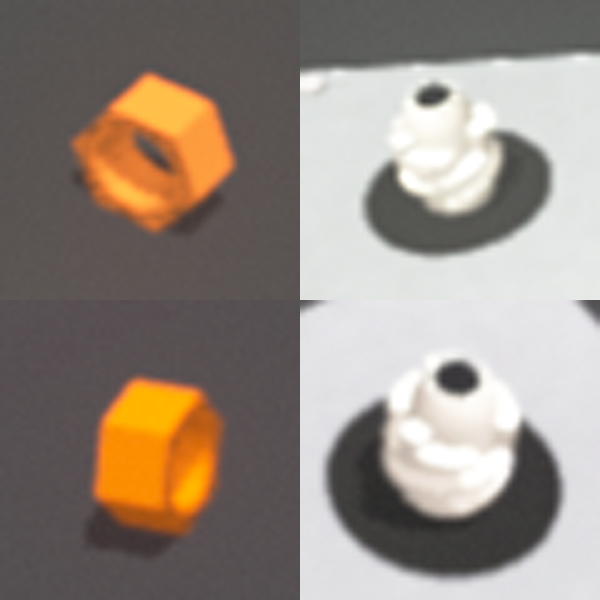

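```bash
python3 - <<'E'
from h import *
a,b=cam("scene"),cam("side")
q=np.array([[149,73],[208,92],[185,142],[118,118]])/5+[317,160]
p=onz(a,q,.06)[:,:2]; print("top a",p.round(4).tolist(),p.mean(0)); 
for i in range(4): d=p[(i+1)%4]-p[i]; print(np.hypot(*d).round(4),np.degrees(np.arctan2(d[1],d[0])).round(1))
q=np.array([[138,78],[203,88],[170,131],[108,119]])/5+[131,150]
p=onz(b,q,.06)[:,:2]; print("top b",p.round(4).tolist(),p.mean(0)); 
for i in range(4): d=p[(i+1)%4]-p[i]; print(np.hypot(*d).round(4),np.degrees(np.arctan2(d[1],d[0])).round(1))
ua,ub=np.array([133,95])/5+[114,175],np.array([157,77])/5+[282,255]
print("nose",tri(a,ua,b,ub),onz(a,[ua],.1325),onz(b,[ub],.1325))
for s,(x0,y0) in((a,(114,175)),(b,(282,255))):
    g=cv2.cvtColor(s["frame"],cv2.COLOR_RGB2GRAY)[y0:y0+60,x0:x0+60]; m=(g<110).astype(np.uint8)
    cs=[c for c in cv2.findContours(m,0,2)[0] if 150<cv2.contourArea(c) and c[:,0,1].min()>15]
    for c in cs:
        h=cv2.convexHull(c); P=onz(s,h.reshape(-1,2)+[x0,y0],.08)[:,:2]
        cc,rr=cv2.minEnclosingCircle(P.astype(np.float32)); print("disc",cc,rr)
w=cam("wrist"); print(w["mount"]); cv2.imwrite("pics/w0.png",w["frame"][:,:,::-1])
E
```

```text
top a [[0.5078, 0.2442], [0.5312, 0.2634], [0.5613, 0.233], [0.5343, 0.2124]] [0.53362243 0.23825367]
0.0302 39.3
0.0427 -45.2
0.034 -142.6
0.0414 129.8
top b [[0.5414, 0.2543], [0.5588, 0.2256], [0.528, 0.2091], [0.5127, 0.2373]] [0.53522109 0.23156659]
0.0336 -58.8
0.0349 -151.8
0.0321 118.6
0.0334 30.7
nose [ 0.50299396 -0.24388762  0.13227987] [[ 0.50226564 -0.24235432  0.1325    ]] [[ 0.50295804 -0.24576309  0.1325    ]]
disc (0.501432478427887, -0.24349984526634216) 0.03792668879032135
disc (0.5027240514755249, -0.24534013867378235) 0.03844686970114708
[[-1.70746100e-03 -9.43929758e-01 -3.30141935e-01  8.54630182e-02]
 [ 9.99998360e-01 -1.81094184e-03  5.88742401e-06  8.63226443e-04]
 [-6.03425156e-04 -3.30141383e-01  9.43931302e-01 -1.43239677e-01]
 [ 0.00000000e+00  0.00000000e+00  0.00000000e+00  1.00000000e+00]]
```

View pics/w0.png

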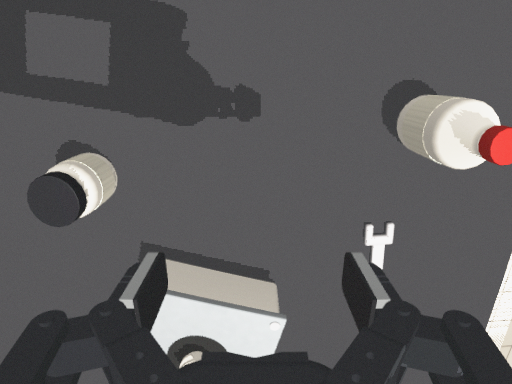

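Wrist view: jar upper left (80,190), bottle upper right (450,130), tank at the bottom, nut out of view. Next I go above the nut with the fingers shut and the tool turned square to its hole (≈ -55°).

```bash
echo '{"jaw": [0,0,0,0,0,0,0,0,0,0],"x": [0.044,0.044,0.044,0.044,0.044,0.044,0,0,0,0],"y": [-0.011,-0.011,-0.011,-0.011,-0.011,-0.011,0,0,0,0],"z": [0,0,0,0,0,0,0,0,0,0],"yaw": [0,0,0,0,0,0,0.14,0.14,0.14,0.14]}' | python3 drive.py 60 && echo '{"jaw": [0,0,0,0,0],"x": [0,0,0,0,0],"y": [0,0,0,0,0],"z": [0,0,0,0,0],"yaw": [0.14,0.14,0.12,0,0]}' | python3 drive.py
python3 - <<'E'
from h import *
s=cam("wrist"); cv2.imwrite("pics/w1.png",s["frame"][:,:,::-1]); print(observe()["q"])
E
```

```text
time: 1.35
tcp_pos: [0.5088, 0.2643, 0.2312]
tool_rot: [-3.142, 0.0, 1.006]
wrist_force: [-0.5, 0.3, -0.0]
width: 0.004
finger_force: 0.0
time: 1.85
tcp_pos: [0.509, 0.264, 0.2313]
tool_rot: [-3.142, 0.0, 0.613]
wrist_force: [0.3, -0.3, -0.4]
width: 0.003
finger_force: 0.0
[ 3.27514158e-01  2.03190754e-01  1.54558765e+00 -1.03331185e-05
  1.39282067e+00  1.28543947e+00]
```

View pics/w1.png

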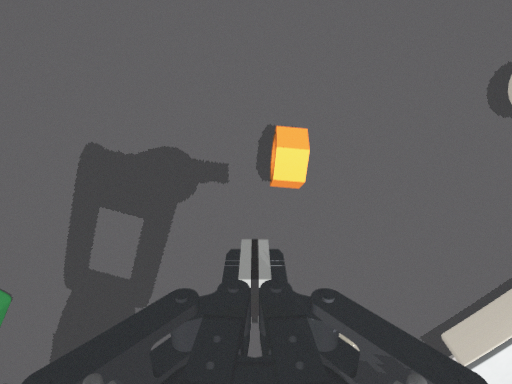

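The nut's bright top flat spans about (272–309, 148–183), nearly square to the tool; shut fingers at (255,240).

```bash
python3 - <<'E'
from h import *
s=cam("wrist"); o=observe()
hsv=cv2.cvtColor(s["frame"],cv2.COLOR_RGB2HSV); m=orange(s,(240,100,340,220))|cv2.inRange(hsv,(15,170,90),(28,255,255))
v=hsv[...,0].astype(int); ys,xs=np.where(m[100:220,240:340]>0); 
print(np.unique(np.c_[v[ys+100,xs+240],hsv[ys+100,xs+240,2]//20*20],axis=0,return_counts=True))
print(s["frame"][130:190:6,292], s["frame"][165,268:312:5])
E
```

```text
(array([[ 12, 120],
       [ 12, 140],
       [ 12, 160],
       [ 12, 180],
       [ 12, 200],
       [ 12, 220],
       [ 13, 120],
       [ 13, 140],
       [ 13, 160],
       [ 13, 180],
       [ 13, 200],
       [ 13, 220],
       [ 14, 200],
       [ 14, 220],
       [ 14, 240],
       [ 15, 220],
       [ 15, 240],
       [ 16, 240],
       [ 17, 240],
       [ 18, 240],
       [ 19, 240],
       [ 20, 240],
       [ 21, 240]]), array([  1,   5,   3,  14,  25,   1,   2,   2,  10,   9,  20, 129,   1,
        93,  16,   6,  35,  15, 511,  98,   9,  11,   2]))
[[247 174  72]
 [247 175  72]
 [247 174  74]
 [247 209  88]
 [247 230 105]
 [247 229 103]
 [247 228 102]
 [247 227 100]
 [247 225  98]
 [235 138  61]] [[ 71  72  72]
 [235 141  65]
 [247 228 101]
 [247 227 101]
 [247 227  99]
 [247 229 103]
 [247 228 103]
 [247 230 103]
 [ 98  97 101]]
```

```bash
python3 - <<'E'
from h import *
s=cam("wrist"); o=observe()
f=s["frame"].astype(int); m=((f[...,0]>200)&(f[...,1]>205)&(f[...,2]<150)).astype(np.uint8); m[:100]=0;m[220:]=0;m[:,:240]=0;m[:,340:]=0
c=max(cv2.findContours(m,0,2)[0],key=cv2.contourArea)
P=onz(s,c.reshape(-1,2),.06)[:,:2]; r=cv2.minAreaRect((P*1000).astype(np.float32)); print(r)
Rm=R.from_euler("xyz",o["tool_rot"]).as_matrix(); 
print("rel tool xyz", Rm.T@(np.r_[np.array(r[0])/1000,.06]-o["tcp_pos"]))
print(((cv2.boxPoints(r)/1000-o["tcp_pos"][:2])@Rm[:2,:2]*1000).round(1))
E
```

```text
((534.30712890625, 235.4999542236328), (34.38262176513672, 33.45428466796875), 30.02941131591797)
rel tool xyz [0.00436409 0.03783789 0.17128941]
[[-11.3  19.7]
 [-14.2  53. ]
 [ 20.   56. ]
 [ 23.   22.7]]
```

```bash
echo '{"jaw": [0,0,0,0,0,0,0],"x": [0,0.0077,0,0,0,0,0],"y": [0,-0.023,0,0,0,0,0],"z": [0,0,0.045,0.045,0.045,0.046,0],"yaw": [0.088,0,0,0,0,0,0]}' | python3 drive.py && echo '{"jaw": [0,0,0,0,0,0,0],"x": [0,0,0,0,0,0,0],"y": [0.008,0.008,0.008,0.008,0.008,0.008,0.008],"z": [0,0,0,0,0,0,0],"yaw": [0,0,0,0,0,0,0]}' | python3 drive.py
python3 - <<'E'
from h import *
s=cam("wrist"); cv2.imwrite("pics/w2.png",s["frame"][:,:,::-1])
E
```

```text
time: 2.7
tcp_pos: [0.4975, 0.2851, 0.0428]
tool_rot: [-3.139, 0.017, 0.524]
wrist_force: [-0.3, -1.6, -0.3]
width: -0.001
finger_force: 0.0
time: 3.4
tcp_pos: [0.5326, 0.2385, 0.0505]
tool_rot: [3.141, -0.0, 0.523]
wrist_force: [-0.6, -0.9, -0.2]
width: 0.002
finger_force: 0.0
```

View pics/w2.png

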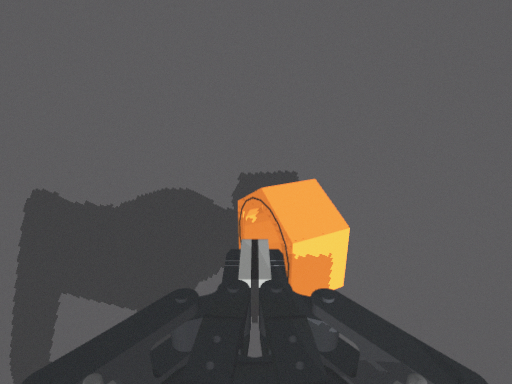

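The nut is at (300,240), in contact with the fingers and not yet clearly tipped; I keep pushing.

```bash
echo '{"jaw": [0,0,0,0,0],"x": [0,0,0,0,0],"y": [0.008,0.008,0.008,0,0],"z": [0,0,0,0,0],"yaw": [0,0,0,0,0]}' | python3 drive.py
python3 - <<'E'
from h import *
ims=[]
for n in("scene","side"):
    s=cam(n); u,v=proj(s,[.555,.205,.03])[0].astype(int); print(u,v)
    ims.append(cv2.resize(s["frame"][v-40:v+40,u-40:u+40,::-1],(400,400)))
cv2.imwrite("pics/c2.png",np.hstack(ims))
E
```

```text
time: 3.95
tcp_pos: [0.5442, 0.2183, 0.0502]
tool_rot: [-3.141, 0.0, 0.522]
wrist_force: [0.1, 0.7, -0.5]
width: -0.003
finger_force: 0.0
340 199
176 182
```

View pics/c2.png

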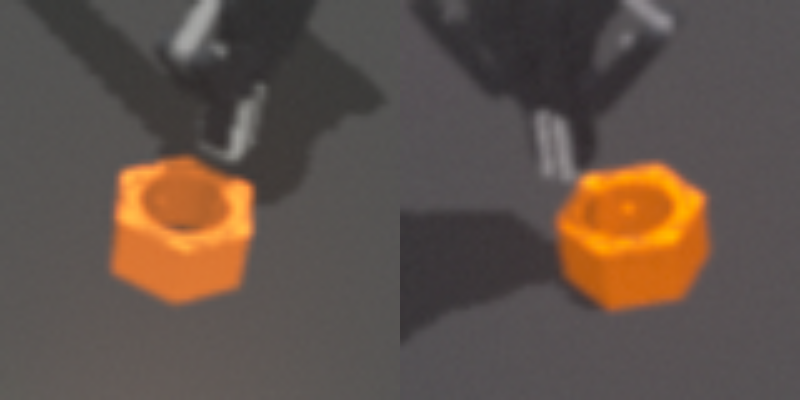

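Both views show the nut lying flat. Lift, open, and measure it from above.

```bash
echo '{"jaw": [0,0,0,1,1,1,1],"x": [0,0,0,0,0,0,0],"y": [0,0,0,0.03,0,0,0],"z": [-0.045,-0.045,-0.045,0,0,0,0],"yaw": [0,0,0,0,0,0,0]}' | python3 drive.py
python3 - <<'E'
from h import *
s=cam("wrist"); f=s["frame"]; u,v=proj(s,[.57,.19,.034])[0].astype(int); print(u,v)
cv2.imwrite("pics/w3.png",cv2.resize(f[max(v-70,0):v+70,u-90:u+90,::-1],None,fx=4,fy=4)); print(u-90,max(v-70,0))
E
```

```text
time: 4.75
tcp_pos: [0.5578, 0.1929, 0.1839]
tool_rot: [-3.14, 0.003, 0.523]
wrist_force: [-0.7, 0.7, 0.8]
width: 0.679
finger_force: 0.0
263 164
173 94
```

View pics/w3.png

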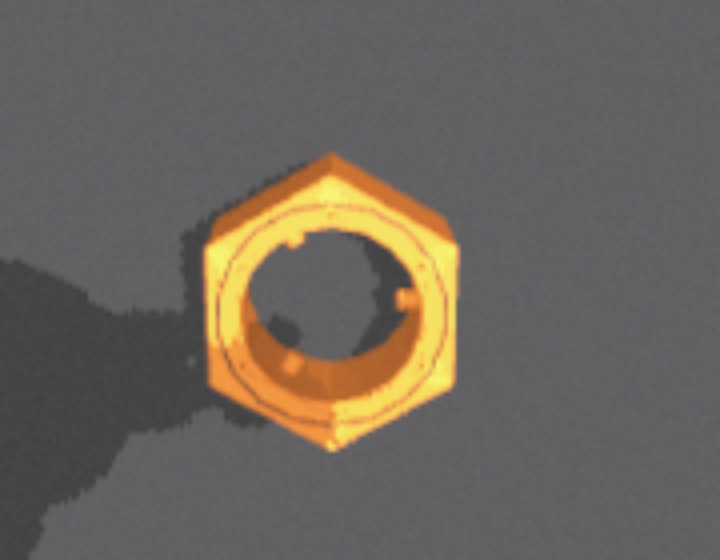

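The nut's top hexagon has crop vertices (332,176), (459,246), (455,383), (333,450), (210,383), (205,247); its flats face the fingers.

```bash
python3 - <<'E'
from h import *
s=cam("wrist"); o=observe()
q=np.array([(332,176),(459,246),(455,383),(333,450),(210,383),(205,247)])/4+[173,94]
P=onz(s,q,.034)[:,:2]; c=P.mean(0); d=P-c; print(c,np.hypot(*d.T).round(4)); a=np.degrees(np.arctan2(d[:,1],d[:,0])); print(a.round(1)); 
print("corner phase mod60",np.degrees(np.angle(np.exp(6j*np.radians(a)).mean()))/6)
Rm=R.from_euler("xyz",o["tool_rot"]).as_matrix(); print(o["tcp_pos"],Rm.T@(np.r_[c,.017]-o["tcp_pos"]), o["tool_rot"],o["width"])
E
```

```text
[0.55928414 0.19174817] [0.0343 0.0349 0.0348 0.035  0.0347 0.035 ]
[  30.1  -29.9  -89.5 -149.7  149.4   90.3]
corner phase mod60 -29.894135540846534
[0.55790474 0.19295981 0.1839515 ] [0.00099741 0.00193475 0.16694741] [-3.14042014e+00  2.44750115e-03  5.23586848e-01] 0.8475041596199562
```

```bash
echo '{"jaw": [1,1,1,1,1,1,1,1],"x": [0.001,0,0,0,0,0,0,0],"y": [0.002,0,0,0,0,0,0,0],"z": [0.04,0.04,0.04,0.035,0.015,0.008,0,0],"yaw": [0,0,0,0,0,0,0,0]}' | python3 drive.py && echo '{"jaw": [1,0,0,0,0,0,0,0],"x": [0,0,0,0,0,0,0,0],"y": [0,0,0,0,0,0,0,0],"z": [0.002,0,0,0,0,0,0,0],"yaw": [0,0,0,0,0,0,0,0]}' | python3 drive.py 50
python3 -c "
from workcell import bot, snapshot, finish_job, observe;o=observe();print(o['tcp_pos'],o['tool_rot'],o['q'],o['wrist_force'],o['moment'],o['finger_force'],o['width'])"
```

```text
time: 5.65
tcp_pos: [0.5626, 0.1917, 0.009]
tool_rot: [3.141, -0.003, 0.523]
wrist_force: [0.4, 0.3, 0.5]
width: 0.998
finger_force: 0.0
time: 6.45
tcp_pos: [0.562, 0.1914, 0.0065]
tool_rot: [3.141, -0.002, 0.523]
wrist_force: [-0.0, -0.5, 5.1]
width: 0.69
finger_force: 55.5
[0.56200902 0.19143079 0.00651284] [ 3.14098441e+00 -1.96805011e-03  5.22738891e-01] [1.82546211e-01 5.14846209e-01 1.64610448e+00 1.00386101e-04
 9.78583749e-01 1.23054830e+00] [-0.03109802 -0.49664155  5.07152595] [ 0.02637662  0.16466079 -0.018596  ] 55.54712355136871 0.6897527699069034
```

```bash
echo '{"jaw": [0,0,0,0,0,0,0],"x": [0,0,0,0,0,0,0],"y": [0,0,0,0,0,0,0],"z": [-0.005,-0.02,-0.04,-0.04,-0.04,-0.025,0],"yaw": [0,0,0,0,0,0,0]}' | python3 drive.py && echo '{"jaw": [0,0,0,0,0,0,0,0,0,0],"x": [-0.015,-0.031,-0.031,-0.031,-0.031,-0.031,-0.031,-0.031,-0.025,-0.0124],"y": [0.0198,0.04,0.04,0.04,0.04,0.04,0.04,0.04,0.032,0.0158],"z": [0,0,0,0,0,0,0,0,0,0],"yaw": [0,0,0,0,0,0,0,0,0,0]}' | python3 drive.py && echo '{"jaw": [0,0,0],"x": [0,0,0],"y": [0,0,0],"z": [0,0,0],"yaw": [0,0,0]}' | python3 drive.py
python3 - <<'E'
from h import *
o=observe();print(o['tcp_pos'],o['tool_rot'],o['wrist_force'],o['moment'],o['finger_force'],o['width'])
ims=[]
for n in("scene","side"):
    s=cam(n); u,v=proj(s,[.5025,-.2444,.15])[0].astype(int); u=max(u,45); v=max(v,45)
    ims.append(cv2.resize(s["frame"][v-40:v+40,u-40:u+40,::-1],(400,400),interpolation=2)); print(u-40,v-40)
cv2.imwrite("pics/c3.png",np.hstack(ims))
E
```

```text
time: 7.15
tcp_pos: [0.564, 0.1918, 0.1803]
tool_rot: [3.138, -0.009, 0.523]
wrist_force: [1.1, -0.1, -0.9]
width: 0.692
finger_force: 54.9
time: 8.15
tcp_pos: [0.4995, -0.2431, 0.1729]
tool_rot: [-3.139, 0.002, 0.519]
wrist_force: [0.2, 0.5, -0.9]
width: 0.691
finger_force: 54.9
time: 8.45
tcp_pos: [0.5011, -0.2387, 0.1739]
tool_rot: [-3.139, 0.001, 0.524]
wrist_force: [-0.2, 0.9, -0.9]
width: 0.691
finger_force: 54.9
[ 0.50110266 -0.23865613  0.17394882] [-3.13880199e+00  8.20561378e-04  5.23863824e-01] [-0.19028745  0.93364012 -0.89576565] [0.00652737 0.02906579 0.03060656] 54.864701628685 0.6906430682825738
97 147
273 222
```

View pics/c3.png

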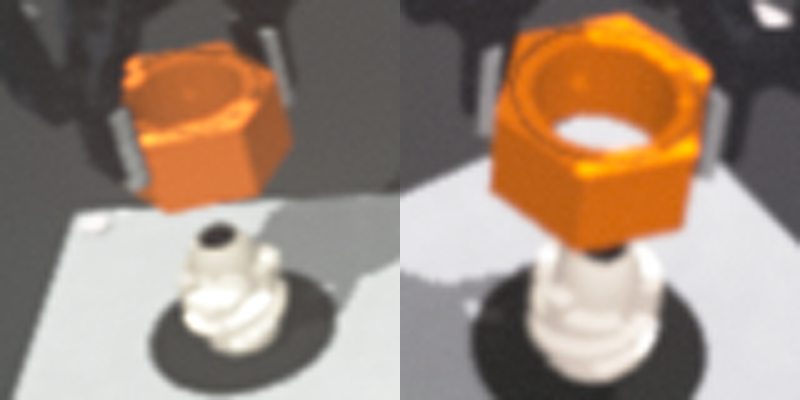

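Both views: the nut hangs level in the grip above the stub, centre at about scene (136.2,172.4) and side (313.6,248.2).

```bash
cat > nutpos.py <<'E'
from h import *
def rim(s,c,):  # silhouette centre: hull of orange blob near guess
    u,v=map(int,c); m=orange(s,(u-30,v-30,u+30,v+30)); k=np.vstack(cv2.findContours(m,0,1)[0]); h=cv2.convexHull(k).reshape(-1,2)
    M=cv2.moments(h); return (M["m10"]/M["m00"],M["m01"]/M["m00"]),cv2.boundingRect(h)
E
python3 - <<'E'
from nutpos import *
a,b=cam("scene"),cam("side"); o=observe(); print(o["tcp_pos"],o["tool_rot"])
X=tri(a,(136.2,172.4),b,(313.6,248.2)); print("nut by hand",X,proj(a,X),proj(b,X))
ca,cb=rim(a,(136,172)),rim(b,(313,248)); print(ca,cb,tri(a,ca[0],b,cb[0]))
Rm=R.from_euler("xyz",o["tool_rot"]).as_matrix()
N=np.array([.5028,-.2441,.1325]); print("to go (tool)",Rm.T@(N-X), "tcp to stub",Rm.T@(N-o["tcp_pos"]))
E
```

```text
[ 0.50186466 -0.23906684  0.17510789] [-3.14117679e+00  8.11912656e-05  5.24533179e-01]
nut by hand [ 0.4996437  -0.24106071  0.18431783] [[135.42862748 172.92370519]] [[312.59876926 247.5493614 ]]
((136.8951335055986, 171.05318690783807), (122, 156, 31, 32)) ((312.88175819497656, 247.16890166028097), (292, 225, 44, 47)) [ 0.49888933 -0.23955893  0.18638267]
to go (tool) [0.00121407 0.00423294 0.05181598] tcp to stub [-0.0017076   0.00484264  0.04260602]
```

```bash
echo '{"jaw": [0,0,0,0,0,0],"x": [0.001,0,0,0,0,0],"y": [0.0045,0,0,0,0,0],"z": [0.01,0.015,0.015,0.005,0,0],"yaw": [0,0,0,0,0,0]}' | python3 drive.py
cat > st.py <<'E'
from h import *
o=observe(); Rm=R.from_euler("xyz",o["tool_rot"]).as_matrix(); N=np.array([.5028,-.2441,.08])
print("t",round(o["time"],2),"tcp",o["tcp_pos"].round(4),"yaw",o["tool_rot"][2].round(3),"stub rel tool mm",((Rm.T@(N-o["tcp_pos"]))[:2]*1e3).round(1),"nut z above lid mm",((o["tcp_pos"][2]+.0105-.08)*1e3).round(1),"F",o["wrist_force"].round(1),"M",o["moment"].round(2),"q6",o["q"][5].round(2),"grip",o["finger_force"].round(0))
E
python3 st.py
```

```text
time: 9.25
tcp_pos: [0.5048, -0.2437, 0.13]
tool_rot: [-3.141, 0.0, 0.523]
wrist_force: [-0.7, -0.1, -1.7]
width: 0.691
finger_force: 54.9Traceback (most recent call last):
  File "st.py", line 3, in <module>
    print("t",round(o["time"],2),"tcp",o["tcp_pos"].round(4),"yaw",o["tool_rot"][2].round(3),"stub rel tool mm",((Rm.T@(N-o["tcp_pos"]))[:2]*1e3).round(1),"nut z above lid mm",((o["tcp_pos"][2]+.0105-.08)*1e3).round(1),"F",o["wrist_force"].round(1),"M",o["moment"].round(2),"q6",o["q"][5].round(2),"grip",o["finger_force"].round(0))
                                                                                                                                                                                                                                                                                                                 ^^^^^^^^^^^^^^^^^^^^^^^
AttributeError: 'float' object has no attribute 'round'
```

```bash
sed -i 's/o\["finger_force"\].round(0)/round(o["finger_force"])/' st.py; echo '{"jaw": [0,0,0,0],"x": [0,0,0,0],"y": [0,0,0,0],"z": [0.005,0.004,0,0],"yaw": [0,0,0,0]}' | python3 drive.py; python3 st.py
python3 - <<'E'
from nutpos import *
a,b=cam("scene"),cam("side"); g=[.5025,-.2444,.13]
ca,cb=rim(a,proj(a,g)[0]),rim(b,proj(b,g)[0]); X=tri(a,ca[0],b,cb[0]); print(ca,cb,X)
E
```

```text
time: 9.65
tcp_pos: [0.5048, -0.2436, 0.1213]
tool_rot: [-3.142, 0.0, 0.523]
wrist_force: [0.8, 0.0, -1.2]
width: 0.692
finger_force: 54.9
t 9.65 tcp [ 0.5048 -0.2436  0.1213] yaw 0.523 stub rel tool mm [-1.9 -0.6] nut z above lid mm 51.8 F [ 0.8  0.  -1.2] M [ 0.04  0.02 -0.02] q6 0.44 grip 55
((140.12241887905606, 193.4419862340216), (126, 178, 29, 33)) ((313.5574348132488, 271.8931172186986), (293, 251, 42, 43)) [ 0.50091025 -0.24525539  0.13204403]
```

```bash
echo '{"jaw": [0,0,0,0],"x": [0,0,0,0],"y": [0,0,0,0],"z": [0.004,0.004,0,0],"yaw": [0,0,0,0]}' | python3 drive.py; python3 st.py;
```

```text
time: 10.15
tcp_pos: [0.5046, -0.2435, 0.1129]
tool_rot: [-3.141, 0.0, 0.523]
wrist_force: [-0.7, -0.2, -0.4]
width: 0.689
finger_force: 54.9
t 10.15 tcp [ 0.5046 -0.2435  0.1129] yaw 0.523 stub rel tool mm [-1.8 -0.3] nut z above lid mm 43.4 F [-0.7 -0.2 -0.4] M [ 0.05 -0.01 -0.  ] q6 0.44 grip 55
```

```bash
echo '{"jaw": [0,0,0,0],"x": [0,0,0,0],"y": [0,0,0,0],"z": [0.002,0.001,0,0],"yaw": [0,0,0,0]}' | python3 drive.py; python3 st.py; echo '{"jaw": [0,0,0,0],"x": [0,0,0,0],"y": [0,0,0,0],"z": [0.001,0.001,0,0],"yaw": [0,0,0,0]}' | python3 drive.py; python3 st.py
```

```text
time: 10.55
tcp_pos: [0.5052, -0.2438, 0.1117]
tool_rot: [3.141, -0.0, 0.523]
wrist_force: [-2.6, 2.3, 5.4]
width: 0.694
finger_force: 55.9
t 10.55 tcp [ 0.5052 -0.2438  0.1117] yaw 0.523 stub rel tool mm [-2.2 -1. ] nut z above lid mm 42.2 F [-2.6  2.3  5.4] M [0.33 0.34 0.  ] q6 0.44 grip 56
time: 10.95
tcp_pos: [0.5053, -0.2439, 0.1115]
tool_rot: [3.141, -0.0, 0.523]
wrist_force: [-6.2, 3.3, 14.5]
width: 0.692
finger_force: 56.9
t 10.95 tcp [ 0.5053 -0.2439  0.1115] yaw 0.523 stub rel tool mm [-2.3 -1.1] nut z above lid mm 42.0 F [-6.2  3.3 14.5] M [0.71 0.91 0.03] q6 0.44 grip 57
```

Contact at 42 mm above the lid, so the lugs rest on the stops. I ease off and turn backward, shifting sideways so that it turns about the nut's own centre, 2.3 mm off the TCP.

```bash
echo '{"jaw": [0,0,0,0,0],"x": [0,0,0,0,0],"y": [0,-0.00023,-0.00023,-0.00023,0],"z": [-0.0015,0,0,0,0],"yaw": [0,-0.1,-0.1,-0.1,0]}' | python3 drive.py; python3 st.py
```

```text
time: 11.45
tcp_pos: [0.5049, -0.2432, 0.1102]
tool_rot: [3.14, -0.0, 0.823]
wrist_force: [0.9, 1.5, 0.1]
width: 0.69
finger_force: 55.0
t 11.45 tcp [ 0.5049 -0.2432  0.1102] yaw 0.823 stub rel tool mm [-2.1 -0.9] nut z above lid mm 40.7 F [0.9 1.5 0.1] M [ 0.1  -0.18  0.07] q6 0.14 grip 55
```

```bash
echo '{"jaw": [0,0,0,0,0],"x": [0,0,0,0,0],"y": [-0.0001,0,0,0,0],"z": [0.002,0.001,0.001,0.001,0],"yaw": [-0.04,0,0,0,0]}' | python3 drive.py; python3 st.py
```

```text
time: 11.95
tcp_pos: [0.5046, -0.2431, 0.1062]
tool_rot: [3.141, -0.0, 0.861]
wrist_force: [-2.1, 2.7, 8.1]
width: 0.694
finger_force: 56.1
t 11.95 tcp [ 0.5046 -0.2431  0.1062] yaw 0.861 stub rel tool mm [-2.  -0.7] nut z above lid mm 36.7 F [-2.1  2.7  8.1] M [0.46 0.32 0.04] q6 0.11 grip 56
```

```bash
for i in 1; do :; done; echo '{"jaw": [0,0,0,0],"x": [0,0,0,0],"y": [-0.00023,-0.00023,-0.00023,0],"z": [0,0,0,0],"yaw": [-0.1,-0.1,-0.1,0]}' | python3 drive.py; python3 st.py
```

```text
time: 12.35
tcp_pos: [0.505, -0.2428, 0.1062]
tool_rot: [3.139, -0.0, 1.162]
wrist_force: [0.5, 2.1, 6.2]
width: 0.686
finger_force: 55.6
t 12.35 tcp [ 0.505  -0.2428  0.1062] yaw 1.162 stub rel tool mm [-2.1 -1.6] nut z above lid mm 36.7 F [0.5 2.1 6.2] M [ 0.47 -0.14  0.01] q6 -0.19 grip 56
```

```bash
echo '{"jaw": [0,0,0],"x": [0,0,0],"y": [-0.00023,-0.00023,0],"z": [0,0,0],"yaw": [-0.1,-0.1,0]}' | python3 drive.py; python3 st.py
```

```text
time: 12.65
tcp_pos: [0.5045, -0.2426, 0.1062]
tool_rot: [3.139, 0.0, 1.362]
wrist_force: [0.4, 2.0, 6.6]
width: 0.696
finger_force: 55.7
t 12.65 tcp [ 0.5045 -0.2426  0.1062] yaw 1.362 stub rel tool mm [-1.8 -1.4] nut z above lid mm 36.7 F [0.4 2.  6.6] M [ 0.45 -0.05  0.01] q6 -0.39 grip 56
```

```bash
echo '{"jaw": [0,0,0],"x": [0,0,0],"y": [-0.00023,-0.00023,0],"z": [0,0,0],"yaw": [-0.1,-0.1,0]}' | python3 drive.py; python3 st.py
```

```text
time: 12.95
tcp_pos: [0.5041, -0.2426, 0.1062]
tool_rot: [3.139, 0.001, 1.562]
wrist_force: [0.8, 1.5, 5.9]
width: 0.696
finger_force: 55.7
t 12.95 tcp [ 0.5041 -0.2426  0.1062] yaw 1.562 stub rel tool mm [-1.5 -1.4] nut z above lid mm 36.7 F [0.8 1.5 5.9] M [ 0.43 -0.12 -0.01] q6 -0.6 grip 56
```

```bash
echo '{"jaw": [0,0,0],"x": [0,0,0],"y": [-0.00023,-0.00023,0],"z": [0,0,0],"yaw": [-0.1,-0.1,0]}' | python3 drive.py; python3 st.py
```

```text
time: 13.25
tcp_pos: [0.5028, -0.2422, 0.1053]
tool_rot: [3.141, -0.0, 1.76]
wrist_force: [0.6, 4.1, 3.0]
width: 0.692
finger_force: 55.3
t 13.25 tcp [ 0.5028 -0.2422  0.1053] yaw 1.76 stub rel tool mm [-1.8 -0.4] nut z above lid mm 35.8 F [0.6 4.1 3. ] M [ 0.49 -0.26  0.04] q6 -0.79 grip 55
```

```bash
echo '{"jaw": [0,0,0,0,0],"x": [0,0,0,0,0],"y": [-0.0003,0,0,0,0],"z": [0,0.001,0.001,0.001,0],"yaw": [-0.12,0,0,0,0]}' | python3 drive.py; python3 st.py
```

```text
time: 13.75
tcp_pos: [0.5017, -0.2422, 0.1012]
tool_rot: [-3.141, -0.001, 1.881]
wrist_force: [-0.4, 1.8, -1.8]
width: 0.691
finger_force: 54.9
t 13.75 tcp [ 0.5017 -0.2422  0.1012] yaw 1.881 stub rel tool mm [-2.2  0.5] nut z above lid mm 31.7 F [-0.4  1.8 -1.8] M [ 0.14 -0.04 -0.07] q6 -0.92 grip 55
```

In the gap. I lower it to the drop depth (28 mm).

```bash
echo '{"jaw": [0,0,0,0,0],"x": [0,0,0,0,0],"y": [0,0,0,0,0],"z": [0.001,0.001,0.001,0.001,0],"yaw": [0,0,0,0,0]}' | python3 drive.py; python3 st.py
```

```text
time: 14.25
tcp_pos: [0.5021, -0.2425, 0.0976]
tool_rot: [-3.141, 0.0, 1.883]
wrist_force: [0.1, -0.2, -1.1]
width: 0.697
finger_force: 54.9
t 14.25 tcp [ 0.5021 -0.2425  0.0976] yaw 1.883 stub rel tool mm [-1.7  0.2] nut z above lid mm 28.1 F [ 0.1 -0.2 -1.1] M [ 0.08 -0.07 -0.  ] q6 -0.92 grip 55
```

```bash
echo '{"jaw": [0,0,0],"x": [0,0,0],"y": [0,0,0],"z": [0.001,0.0005,0],"yaw": [0,0,0]}' | python3 drive.py; python3 st.py; echo '{"jaw": [0,0,0],"x": [0,0,0],"y": [0.00023,0.00023,0],"z": [0,0,0],"yaw": [0.1,0.1,0]}' | python3 drive.py; python3 st.py
```

```text
time: 14.55
tcp_pos: [0.5023, -0.2427, 0.097]
tool_rot: [3.141, 0.0, 1.883]
wrist_force: [-2.4, 1.6, 4.6]
width: 0.694
finger_force: 55.5
t 14.55 tcp [ 0.5023 -0.2427  0.097 ] yaw 1.883 stub rel tool mm [-1.5  0. ] nut z above lid mm 27.5 F [-2.4  1.6  4.6] M [0.35 0.37 0.04] q6 -0.92 grip 56
time: 14.85
tcp_pos: [0.5029, -0.2424, 0.0962]
tool_rot: [3.141, 0.0, 1.683]
wrist_force: [1.2, 0.8, 0.8]
width: 0.689
finger_force: 55.0
t 14.85 tcp [ 0.5029 -0.2424  0.0962] yaw 1.683 stub rel tool mm [-1.6 -0.3] nut z above lid mm 26.7 F [1.2 0.8 0.8] M [ 0.13 -0.08 -0.03] q6 -0.72 grip 55
```

Dropped in and following the thread. Now forward, 0.52 mm down per 0.1 rad.

```bash
echo '{"jaw": [0,0,0,0,0],"x": [0,0,0,0,0],"y": [0.00023,0.00023,0.00023,0.00023,0],"z": [0.0005,0.0005,0.0005,0.0005,0],"yaw": [0.1,0.1,0.1,0.1,0]}' | python3 drive.py; python3 st.py
```

```text
time: 15.35
tcp_pos: [0.5037, -0.2425, 0.0941]
tool_rot: [3.141, 0.0, 1.285]
wrist_force: [0.4, 0.3, -1.1]
width: 0.693
finger_force: 55.1
t 15.35 tcp [ 0.5037 -0.2425  0.0941] yaw 1.285 stub rel tool mm [-1.7 -0.4] nut z above lid mm 24.6 F [ 0.4  0.3 -1.1] M [ 0.02 -0.06 -0.01] q6 -0.32 grip 55
```

```bash
echo '{"jaw": [0,0,0,0],"x": [0,0,0,0],"y": [0.00023,0.00023,0.00023,0],"z": [0.0005,0.0005,0.0005,0],"yaw": [0.1,0.1,0.1,0]}' | python3 drive.py; python3 st.py
```

```text
time: 15.75
tcp_pos: [0.5041, -0.2427, 0.0926]
tool_rot: [3.142, 0.0, 0.986]
wrist_force: [-0.1, 0.1, -0.6]
width: 0.69
finger_force: 55.0
t 15.75 tcp [ 0.5041 -0.2427  0.0926] yaw 0.986 stub rel tool mm [-1.9 -0.3] nut z above lid mm 23.1 F [-0.1  0.1 -0.6] M [0.03 0.01 0.01] q6 -0.02 grip 55
```

```bash
echo '{"jaw": [0,0,0,0,0],"x": [0,0,0,0,0],"y": [0.00023,0.00023,0.00023,0.00023,0],"z": [0.0005,0.0005,0.0005,0.0005,0],"yaw": [0.1,0.1,0.1,0.1,0]}' | python3 drive.py; python3 st.py
```

```text
time: 16.25
tcp_pos: [0.5046, -0.2432, 0.0905]
tool_rot: [-3.141, 0.0, 0.587]
wrist_force: [-0.2, 0.6, -1.1]
width: 0.692
finger_force: 54.9
t 16.25 tcp [ 0.5046 -0.2432  0.0905] yaw 0.587 stub rel tool mm [-2.  -0.2] nut z above lid mm 21.0 F [-0.2  0.6 -1.1] M [0.05 0.   0.03] q6 0.38 grip 55
```

```bash
echo '{"jaw": [0,0,0,0,0],"x": [0,0,0,0,0],"y": [0.00023,0.00023,0.00023,0.00023,0],"z": [0.0005,0.0005,0.0005,0.0005,0],"yaw": [0.1,0.1,0.1,0.1,0]}' | python3 drive.py; python3 st.py
```

```text
time: 16.75
tcp_pos: [0.505, -0.244, 0.0886]
tool_rot: [-3.141, 0.0, 0.187]
wrist_force: [0.1, -0.9, -1.8]
width: 0.689
finger_force: 54.9
t 16.75 tcp [ 0.505  -0.244   0.0886] yaw 0.187 stub rel tool mm [-2.2 -0.4] nut z above lid mm 19.1 F [ 0.1 -0.9 -1.8] M [-0.02  0.   -0.01] q6 0.78 grip 55
```

```bash
echo '{"jaw": [0,0,0,0],"x": [0,0,0,0],"y": [0.00023,0.00023,0.00012,0],"z": [0.0005,0.0005,0.0005,0],"yaw": [0.1,0.1,0.05,0]}' | python3 drive.py; python3 st.py
```

```text
time: 17.15
tcp_pos: [0.5052, -0.2446, 0.0872]
tool_rot: [-3.142, 0.0, -0.062]
wrist_force: [-0.3, -0.3, -1.7]
width: 0.688
finger_force: 54.9
t 17.15 tcp [ 0.5052 -0.2446  0.0872] yaw -0.062 stub rel tool mm [-2.4 -0.4] nut z above lid mm 17.7 F [-0.3 -0.3 -1.7] M [0.04 0.05 0.02] q6 1.03 grip 55
```

```bash
echo '{"jaw": [0,0,0],"x": [0,0,0],"y": [0.00012,0.00012,0],"z": [0.0004,0.0004,0],"yaw": [0.05,0.05,0]}' | python3 drive.py; python3 st.py
```

```text
time: 17.45
tcp_pos: [0.5053, -0.2449, 0.0866]
tool_rot: [-3.142, -0.0, -0.163]
wrist_force: [0.2, 1.6, -0.6]
width: 0.695
finger_force: 55.1
t 17.45 tcp [ 0.5053 -0.2449  0.0866] yaw -0.163 stub rel tool mm [-2.6 -0.4] nut z above lid mm 17.1 F [ 0.2  1.6 -0.6] M [ 0.04 -0.02 -0.01] q6 1.13 grip 55
```

```bash
echo '{"jaw": [0,0,0,0],"x": [0,0,0,0],"y": [0.00012,0.00012,0,0],"z": [0.0004,0.0004,0.0004,0],"yaw": [0.05,0.05,0,0]}' | python3 drive.py; python3 st.py
```

```text
time: 17.85
tcp_pos: [0.5059, -0.2456, 0.0865]
tool_rot: [3.141, -0.002, -0.263]
wrist_force: [-0.4, 0.9, 4.4]
width: 0.69
finger_force: 55.7
t 17.85 tcp [ 0.5059 -0.2456  0.0865] yaw -0.263 stub rel tool mm [-3.4 -0.6] nut z above lid mm 17.0 F [-0.4  0.9  4.4] M [ 0.16  0.13 -0.04] q6 1.23 grip 56
```

```bash
echo '{"jaw": [0,0,0],"x": [0,0,0],"y": [0.00012,0.00012,0],"z": [0,0,0],"yaw": [0.05,0.05,0]}' | python3 drive.py; python3 st.py
```

```text
time: 18.15
tcp_pos: [0.506, -0.246, 0.0865]
tool_rot: [3.141, -0.002, -0.364]
wrist_force: [-0.8, 0.4, 5.5]
width: 0.694
finger_force: 55.6
t 18.15 tcp [ 0.506  -0.246   0.0865] yaw -0.364 stub rel tool mm [-3.6 -0.6] nut z above lid mm 17.0 F [-0.8  0.4  5.5] M [ 0.15  0.1  -0.05] q6 1.33 grip 56
```

```bash
echo '{"jaw": [0,0,0],"x": [0,0,0],"y": [0.00012,0.00012,0],"z": [0,0,0],"yaw": [0.05,0.05,0]}' | python3 drive.py; python3 st.py
```

```text
time: 18.45
tcp_pos: [0.506, -0.246, 0.0865]
tool_rot: [3.142, -0.002, -0.464]
wrist_force: [-0.0, 0.8, 5.2]
width: 0.695
finger_force: 55.7
t 18.45 tcp [ 0.506  -0.246   0.0865] yaw -0.464 stub rel tool mm [-3.7 -0.3] nut z above lid mm 17.0 F [-0.   0.8  5.2] M [ 0.09  0.11 -0.13] q6 1.43 grip 56
```

Flush on the lid and just snug (0.13 N·m). Release and retreat.

```bash
echo '{"jaw": [1,1,1,1,1,1],"x": [0,0,0,0,0,0],"y": [0,0,0,0,0,0],"z": [-0.0008,0,0,0,0,0],"yaw": [0,0,0,0,0,0]}' | python3 drive.py && python3 st.py && echo '{"jaw": [1,1,1,1,1,1,1,1,1,1],"x": [0,0,0,0,-0.04,-0.04,-0.04,-0.03,0,0],"y": [0,0,0,0,0,0,0,0,0,0],"z": [-0.01,-0.03,-0.04,-0.04,-0.02,0,0,0,0,0],"yaw": [0,0,0,0,0,0,0,0,0,0]}' | python3 drive.py
python3 - <<'E'
from nutpos import *
a,b=cam("scene"),cam("side"); g=[.503,-.244,.097]; ims=[]
ca,cb=rim(a,proj(a,g)[0]),rim(b,proj(b,g)[0]); print(ca,cb,tri(a,ca[0],b,cb[0]))
for s in(a,b):
    u,v=proj(s,g)[0].astype(int); ims.append(cv2.resize(s["frame"][v-40:v+40,u-40:u+40,::-1],(400,400),interpolation=2))
cv2.imwrite("pics/end.png",np.hstack(ims))
E
```

```text
time: 19.05
tcp_pos: [0.5049, -0.2456, 0.0859]
tool_rot: [3.142, 0.0, -0.467]
wrist_force: [-0.3, 0.5, 0.4]
width: 0.996
finger_force: 0.0
t 19.05 tcp [ 0.5049 -0.2456  0.0859] yaw -0.467 stub rel tool mm [-2.5 -0.3] nut z above lid mm 16.4 F [-0.3  0.5  0.4] M [0.02 0.01 0.05] q6 1.43 grip 0
time: 20.05
tcp_pos: [0.3714, -0.1783, 0.2271]
tool_rot: [3.141, -0.003, -0.467]
wrist_force: [-0.2, -0.1, 0.6]
width: 0.995
finger_force: 0.0
((141.67924528301887, 207.3335849056604), (127, 193, 30, 30)) ((311.7121154091663, 286.1487297331801), (292, 265, 40, 43)) [ 0.50107158 -0.24781547  0.09612043]
```

View pics/end.png

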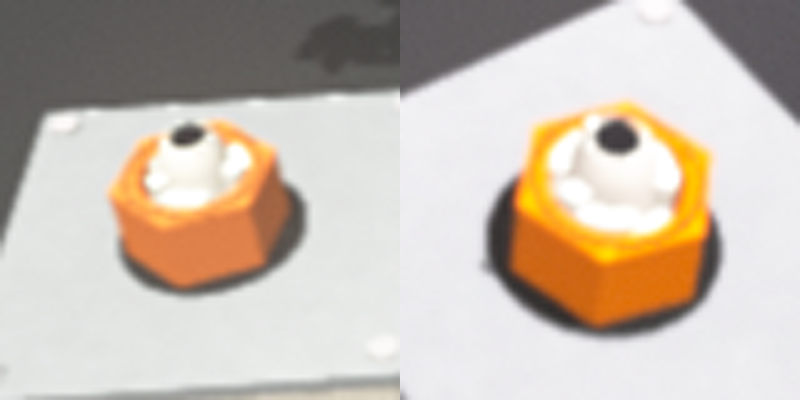

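Both views show the nut sitting level and flush on the lid around the stub, with the gripper clear.

```bash
python3 -c "
from workcell import bot, snapshot, finish_job, observe
print(finish_job())"
```

```text
the job is handed in; nothing more can be done
None
```

The nut was tipped flat, dropped into the thread start by turning it backward, and screwed forward until it sat flush on the lid; I then let go and handed the job in at about 20 s, with the arm going nowhere near the bottle, jar or wrench.

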